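# Load the slide dryer and start it at its guarded switch

### The arm

A 6-joint arm with a two-finger parallel gripper is mounted at the origin on a cart in front of the work surface, level with it; the furniture and walls round the work are solid. World frame = base frame: x ahead of the robot, y to its left, z up, the work surface at z = 0. Lengths are in m, angles in rad, forces in N, time in s.
With the tool pointing down it reaches from about 0.35 to 0.85 m from the base axis. Payload 8.1 kg.
Tool frame: the origin (TCP) lies between the finger pads; the fingertips stand 11 mm ahead of it and the grasp point (between the pads) lies 8 mm behind it (r.finger_overhang is the z of the fingertips in the tool frame, in m); z points along the fingers, y is the direction in which the jaws open and shut (so a half turn about z gives the same grasp; the last joint's range is limited). The gripper opens to 85 mm and grips with 20 to 120 N. Pads are 22 mm wide; open, the fingers measure 114 mm over their backs; the gripper's body (76 mm by 85 mm) begins 54 mm behind the grasp point. The pads swing forward as they close: fully open they stand 13 mm farther back than shut.
Start: joints at [1.223, 0.13, 1.488, -0, 1.523, -0.085], TCP at [0.156, 0.579, 0.242] pointing down, gripper open.
Joint ranges: [-2.96, 2.96], [-0.89, 2.26], [0.02, 2.5], [-1.34, 4.48], [0, 2.73], [-2.66, 2.66]. Speed limits (rad/s): [2.39, 2.39, 2.79, 3.14, 3.14, 3.14].

### API

Orientations are given as a unit quaternion [w, x, y, z].
In Python, from cell import r gives the robot as it stands. Calls block until the motion is done:
- r.reach(position, orientation): joint-space move of the TCP to a pose.
- r.move_straight(position, velocity=0.15, ori=None): straight line of the TCP; ori=None keeps the orientation; velocity is the mean speed in m/s.
- r.goto_joints(angles): joint-space move.
- r.command_gripper(opening, squeeze=None): finger opening in m; squeeze is the grip in N (None keeps the last); returns when the fingers have stopped.
- r.wait(seconds).
- r.ik(position, orientation): joint angles nearest the present ones, or None.
- r.get_state(): the state.
- r.capture(name): name is "side" or "top" or "wrist"; returns (picture, depth): 420x560x3 uint8, red, green, blue; 420x560 float32, m along the optical axis (not along the pixel's ray), 0 where there is no reading.
- r.get_calibration(name): a dict with "mtx" (3x3 intrinsics, pixels), "T" (4x4, takes a point from camera to world coordinates). Camera axes: x right, y down, z forward; pixel columns grow to the right and rows downward; lengths in m; the calibration is good to about 2 mm. A picture is of the moment at which its call begins: read the wrist's pose just before it. get_calibration takes no time and is no camera call; for the wrist camera it gives the pose at the moment of the call.
A pose or a line that the arm cannot do raises r.PlanningError and nothing moves.
- r.close_job(): hands the job in, once; it reports no verdict.
The state is a dict: "time_s": time; "q": joint angles; "dq": joint speeds; "joint_torque": joint torques, N m; "eef_pos": TCP position; "eef_rot": TCP orientation; "wrist_force": force on the tool from outside, world axes, zero at the start; "torque": the same for the moment, N m; "grip_width": finger opening in m.
Only numpy, scipy, OpenCV 4.12 (cv2) and the standard library are available. Lean on these libraries where they do the work, as an engineer would, in place of code of your own. Each camera call takes 0.05 s, during which the arm holds its last target.

### The job

Pull the slide tray with the orange end out of the white storage slot and leave it lying on the bench, then take it again by its other half and lay it (do not drop it) on top of the blue-ended tray on the sloping drying rack, orange end down between the cheeks and up against the stop. Then start the dryer at the grey control box: swing the red guard cover open, flip the toggle beneath it over to the far side, and let the cover fall fully shut again. Leave the blue-ended tray where it lies and do not disturb the timer, glass jar or forceps.

Things in the scene. Friction and masses are not known exactly. Their poses are not given: they have to be found in the camera images.
- tray_center (a point): Centre (half-way up) of the loose tray to be moved: grey plastic, 160 x 44 x 18 mm, 0.12 kg (varies), solid and straight-sided, two glass slides in its top, one end bright orange. x runs along it from the orange end (-x) to the grey end (+x), z up. At first it lies on the bench with 50 to 60 mm of the orange end sticking out of the storage slot.
- tray_end (a point): Middle of the tray's orange end face (80 mm to -x of the tray's centre, half-way up).
- storage_slot: White roofed pigeonhole fixed on the bench. Origin on the bench in the middle of its mouth; +x points into the slot, the tray comes out along -x. 110 mm deep, 76 mm wide and 42 mm high outside; opening 60 mm wide, 35 mm high; the bench is its floor.
- rack_deck: Aluminium deck of the fixed drying rack, 84 x 164 mm, sloping 20 degrees, low end (34 mm above the bench) near the robot. Origin on the deck surface, mid-width, at the inner face of the stop; x up the slope, y across, z off the deck. An orange-ended tray well laid on the lower one has its centre at about (0.081, 0, 0.027) m here. A grey air housing 98 mm high stands behind the high end.
- rack_stop (a point): Middle of the upper edge of the stop at the deck's low end, 43 mm off the deck (same axes as the deck). Stop and cheeks stand 43 mm off the deck; the two cheeks run 69 mm up the slope from the stop, 52 mm apart inside, 8 mm thick: fingers do not fit beside a tray there, but beyond them the trays' sides are free.
- lower_tray_center (a point): Centre of the blue-ended tray (same shape, 160 x 44 x 18 mm, loose, 0.2 kg) which already lies on the deck between the cheeks, blue end against the stop. Same axes as the other tray.
- control_box: Grey control box fixed on the bench, 120 x 90 x 60 mm; origin at the centre of its underside, x points away from the robot side to the hinge side, z up. It carries the guard cover and the toggle.
- cover_hinge (a point): Middle of the guard cover's hinge line: 45 mm to +x of the box's centre, 66 mm above its underside; the line runs along the box's y.
- cover_tab (a point): Grip point on the red guard cover's finger tab: an upright fin 12 mm thick (along y), 26 mm long, rising 33 mm above the cover's top near its free end; the point lies on the tab 22 mm above the cover's top. With the cover shut it is 70 mm to -x of the hinge line and 58 mm above it; it moves with the cover.
- guard_cover (a joint): Guard cover angle: 0 shut, growing as the free end swings up and over the hinge to the end stop at 1.75 rad. Cover 86 mm long, 54 mm wide, top 36 mm above the hinge line, 0.12 kg. A light spring pulls it shut: let go below about 1.2 rad it falls shut by itself, let go above about 1.5 rad it rests open on its end stop. Lifting takes under 2 N.
- toggle_tip (a point): Centre of the round tip (11 mm) of the steel toggle under the cover. The toggle pivots 5 mm to -x of the box's centre and 64 mm above its underside about the box's y; the tip is 27 mm from the pivot, so about 24 mm above it.
- toggle (a joint): Toggle angle: 0 off (leans 0.45 rad to -x of the box), 0.9 on (leans 0.45 rad to +x, towards the hinge). It stays where it is left; about 1.5 N at the tip moves it.
- timer: White bench timer, 60 x 68 x 18 mm, bystander; origin at the centre of its underside.
- coplin_jar: Glass staining jar with pink filling and knobbed lid, 60 mm across, 108 mm tall, bystander; origin at the centre of its underside.
- forceps: Steel forceps, 126 mm long, lying flat to the right of the control box, bystander; origin at the centre of its underside.

How it is judged:
On the way, in this order (a step that is already met when the one before it is completed fails the run):
1. the orange-ended tray is out of the slot, lying on the bench, let go (x of tray_center in the frame of storage_slot below -0.07 m and height (world z) of tray_center below 0.014 m and angle between tray_center's own z axis and vertical below 0.1 rad and contact force between the fingers and tray below 0.1 N), for 0.1 s.
2. the tray lies on the blue-ended tray on the rack, orange end against the stop (x of tray_center in the frame of rack_deck between 0.076 and 0.088 m and y of tray_center in the frame of rack_deck between -0.008 and 0.008 m and z of tray_center in the frame of rack_deck between 0.023 and 0.031 m and x of tray_end in the frame of rack_deck below 0.015 m and linear speed of tray below 0.02 m/s and distance of lower_tray_center from where it was at the start of the episode below 0.012 m), for 0.2 s.
3. the guard cover is swung open (value of joint guard_cover above 1 rad), for 0.1 s.
4. the toggle is flipped on under the open cover (value of joint toggle above 0.7 rad and value of joint guard_cover above 0.4 rad), for 0.1 s.
At the end, for the whole second after the job is handed in: The orange-ended tray lies flat on the blue-ended one (moved under 12 mm), at rest, orange end down within 8 mm of the stop and 8 mm of mid-width (centre 23 to 31 mm off the deck); toggle on (over 0.7 rad); guard cover shut (under 0.06 rad) and still (all of step 2 and value of joint toggle above 0.7 rad and value of joint guard_cover below 0.06 rad and velocity of joint guard_cover below 0.1 rad/s); the robot touches nothing.
It fails at once if the tray is let go and falls or is thrown (faster than 0.6 m/s out of the fingers) (contact force between the fingers and tray below 0.05 N and linear speed of tray above 0.6 m/s).
It fails at once if the timer is moved more than 30 mm (distance of timer from where it was at the start of the episode above 0.03 m).
It fails at once if the glass jar is moved more than 30 mm (distance of coplin_jar from where it was at the start of the episode above 0.03 m).
It fails at once if the forceps is moved more than 30 mm (distance of forceps from where it was at the start of the episode above 0.03 m).
It also fails if it takes over 72 s, if anything falls off the work surface, if the arm or the gripper's body presses on something with over 40 N, if the wrist force passes 120 N, or if a joint passes its speed limit or range.

## Working session

There is one attempt and no reset: what is moved stays moved. The work goes in short steps, each a Python script; the robot and the scene stay as the last script left them, time stands still between calls to the robot, and variables do not carry over. Pictures are saved under pics/ and viewed, and the job is handed in when it is done.

```bash
mkdir -p pics; ls
python3 - <<'E'
from cell import r
import cv2,numpy as np
for n in ["top","side","wrist"]:
    c=r.get_calibration(n);p,d=r.capture(n)
    cv2.imwrite(f"pics/{n}0.png",p[:,:,::-1]);np.savez(f"pics/{n}0.npz",p=p,d=d,mtx=c["mtx"],T=c["T"])
    print(n,c["mtx"].round(1).tolist(),c["T"].round(3).tolist())
s=r.get_state();print(s["time_s"],s["eef_pos"],s["eef_rot"],s["grip_width"],r.finger_overhang)
E
```

```text
pics
top [[536.2, 0.0, 283.7], [0.0, 536.2, 212.2], [0.0, 0.0, 1.0]] [[-0.019, -0.984, 0.179, 0.257], [-1.0, 0.02, 0.001, -0.039], [-0.004, -0.179, -0.984, 1.669], [0.0, 0.0, 0.0, 1.0]]
side [[394.9, 0.0, 277.0], [0.0, 394.9, 210.3], [0.0, 0.0, 1.0]] [[0.846, -0.36, 0.394, -0.037], [-0.533, -0.539, 0.652, -0.991], [-0.023, -0.762, -0.647, 1.057], [0.0, 0.0, 0.0, 1.0]]
wrist [[373.7, 0.0, 283.3], [0.0, 373.7, 209.1], [0.0, 0.0, 1.0]] [[0.26, 0.926, 0.273, 0.087], [0.966, -0.249, -0.075, 0.598], [-0.002, 0.283, -0.959, 0.373], [0.0, 0.0, 0.0, 1.0]]
0.15 [0.15571569 0.5790374  0.24151714] [-1.47631678e-04  1.30992668e-01  9.91383098e-01 -6.72035987e-04] 0.08555244323776677 0.011
```

View pics/top0.png

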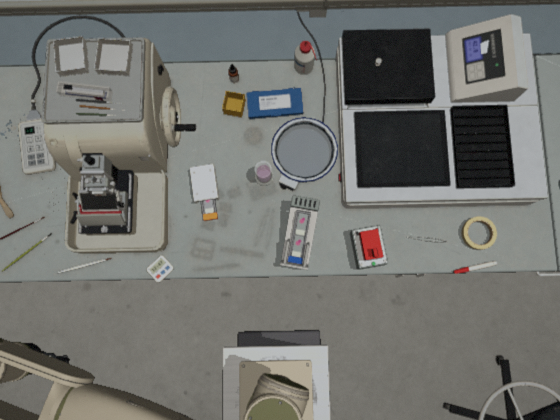

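View pics/side0.png

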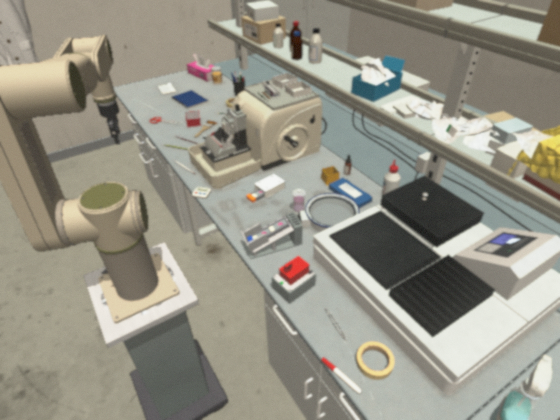

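View pics/wrist0.png

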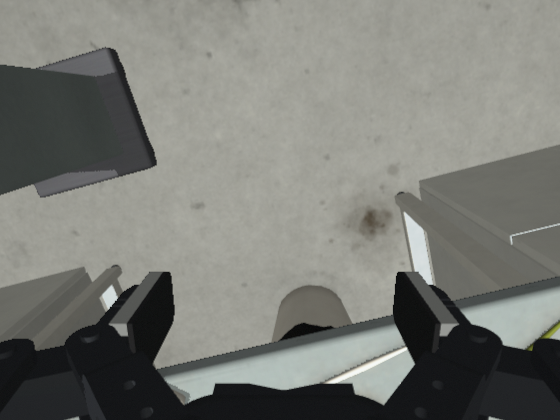

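The overview shows the slot near (203,182) with its orange end at (210,210), the rack at (297,235), the control box at (370,247), the jar at (263,172) and the forceps at (430,239). I'll enlarge these areas.

```bash
cat > h.py <<'E'
import numpy as np,cv2
def load(n):
    z=np.load(f"pics/{n}.npz");return z["p"],z["d"],z["mtx"],z["T"]
def px2w(u,v,z,K,T):
    d=T[:3,:3]@np.array([(u-K[0,2])/K[0,0],(v-K[1,2])/K[1,1],1]);o=T[:3,3]
    return o+d*(z-o[2])/d[2]
def pd2w(u,v,D,K,T):
    u_,v_=int(round(u)),int(round(v));z=np.median(D[v_-1:v_+2,u_-1:u_+2])
    return T[:3,:3]@(z*np.array([(u-K[0,2])/K[0,0],(v-K[1,2])/K[1,1],1]))+T[:3,3]
def w2px(P,K,T):
    c=T[:3,:3].T@(np.asarray(P)-T[:3,3]);return K[0,0]*c[0]/c[2]+K[0,2],K[1,1]*c[1]/c[2]+K[1,2]
def crop(n,u0,v0,u1,v1,s,out):
    p=load(n)[0][v0:v1,u0:u1,::-1];cv2.imwrite(f"pics/{out}.png",cv2.resize(p,None,fx=s,fy=s,interpolation=cv2.INTER_CUBIC))
def snap(r,n,out):
    c=r.get_calibration(n);p,d=r.capture(n)
    cv2.imwrite(f"pics/{out}.png",p[:,:,::-1]);np.savez(f"pics/{out}.npz",p=p,d=d,mtx=c["mtx"],T=c["T"])
E
python3 - <<'E'
from h import *
crop("top0",140,150,340,290,4,"c1");crop("top0",330,200,490,290,5,"c2")
p,D,K,T=load("top0")
for n,u,v in [("slot",203,182),("or",210,211),("rack",297,235),("box",369,247),("jar",263,172),("white",160,268)]:
    print(n,pd2w(u,v,D,K,T).round(3))
E
```

```text
slot [0.654 0.212 0.04 ]
or [0.567 0.194 0.013]
rack [ 0.477 -0.076  0.076]
box [ 0.433 -0.286  0.103]
jar [0.668 0.022 0.095]
white [0.391 0.346 0.019]
```

View pics/c1.png

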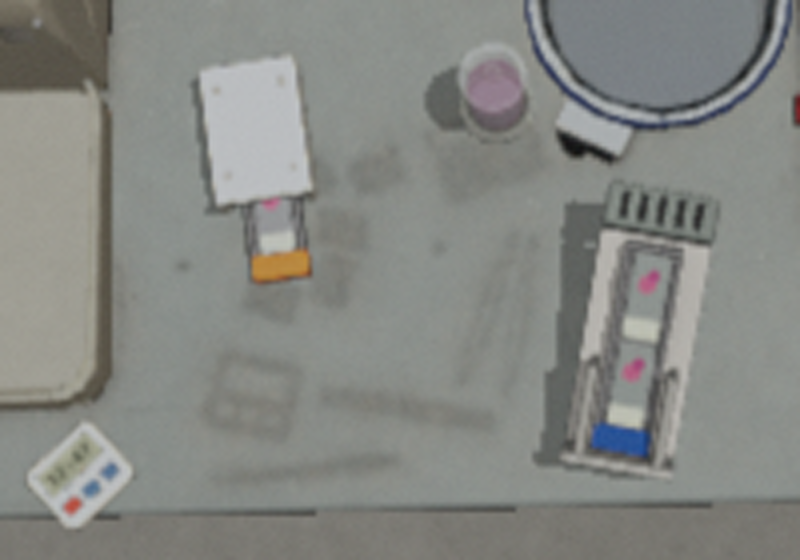

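View pics/c2.png

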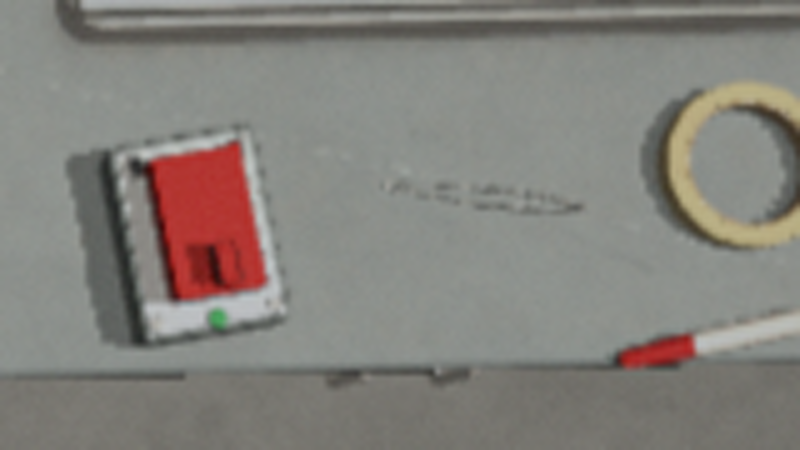

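The timer is the white item at (160,268) in the top view, so its position is about (0.39,0.35). Next I'll take wrist views of the slot, rack and box.

```bash
cat >> h.py <<'E'
from scipy.spatial.transform import Rotation as Ro
def quat(psi,tilt=0.):
    # tool x = towards the robot side; z down, tilted so that z leans towards +heading by tilt
    c,s=np.cos(psi),np.sin(psi);h=np.array([c,s,0]);up=np.array([0,0,1.])
    z=h*np.sin(tilt)-up*np.cos(tilt);y=np.array([-s,c,0]);x=np.cross(y,z)
    q=Ro.from_matrix(np.column_stack([x,y,z])).as_quat();return np.array([q[3],q[0],q[1],q[2]])
E
python3 - <<'E'
from cell import r
from h import *
r.reach([0.56,0.19,0.26],quat(0.1));snap(r,"wrist","w1");print(r.get_state()["time_s"])
r.reach([0.50,-0.07,0.30],quat(-0.1));snap(r,"wrist","w2");print(r.get_state()["time_s"])
r.reach([0.43,-0.27,0.30],quat(0.1));snap(r,"wrist","w3");print(r.get_state()["time_s"])
E
```

```text
2.225
3.325
4.2333
```

View pics/w1.png

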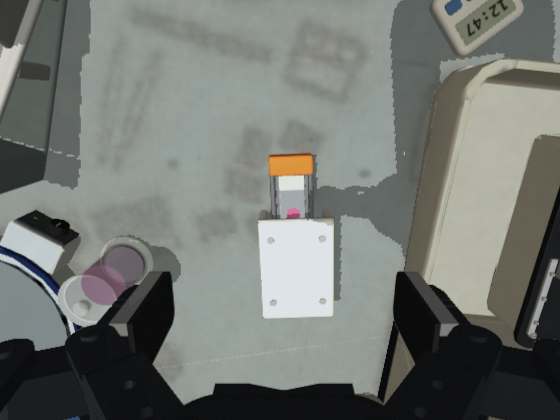

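View pics/w2.png

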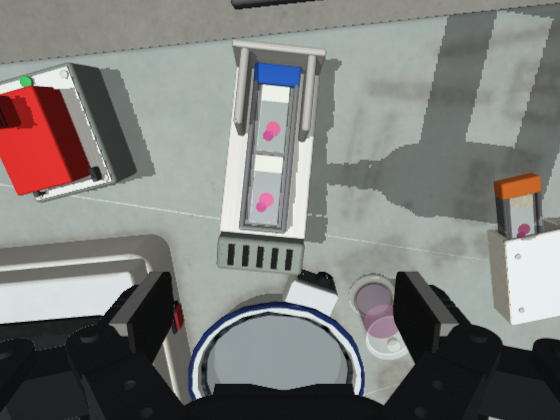

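View pics/w3.png

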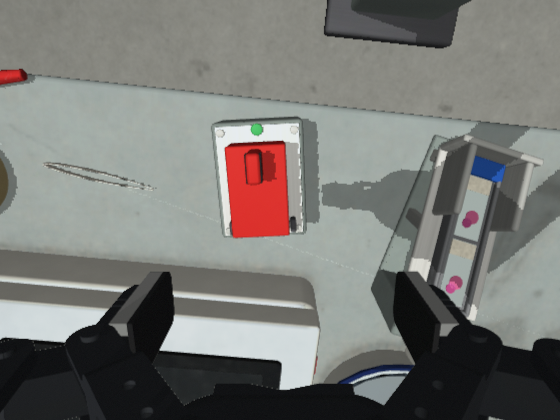

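w1 shows the orange end edge at about (270–312, 156) and the slot roof from about (259,220) to (333,318). w2 shows the rack with its stop at the top (235–325, 45) and the blue end below it. w3 shows the control box with the red cover and its tab at about (254,165). I'll enlarge all three.

Run:
```python
from h import *
crop("w1",240,140,360,330,3.1,"d1");crop("w2",200,30,340,280,2.4,"d2");crop("w3",200,105,320,250,4,"d3")
i=[cv2.imread(f"pics/d{k}.png") for k in (1,2)]
```

```text
(no output)
```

View pics/d1.png

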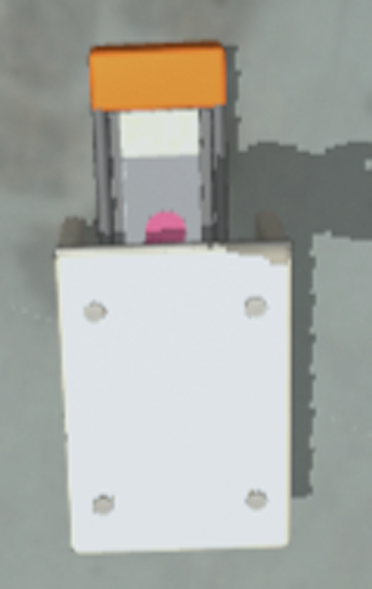

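View pics/d2.png

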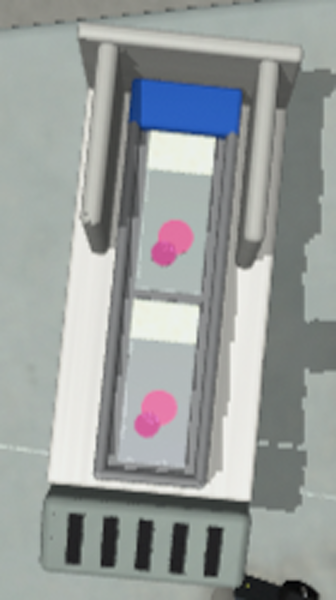

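View pics/d3.png

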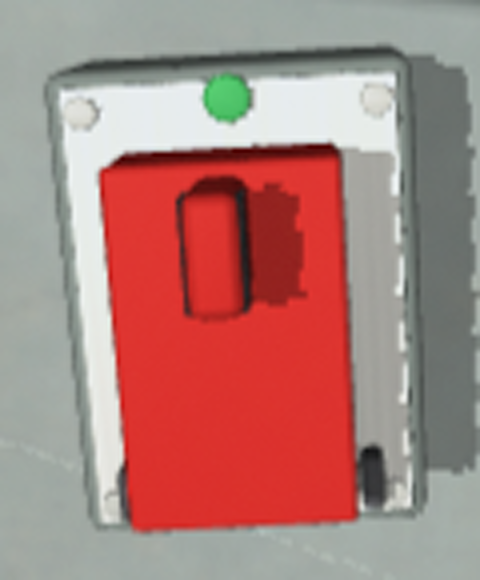

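Run:
```python
from h import *
p,D,K,T=load("w1")
f=lambda u,v,z:px2w(240+u/3.1,140+v/3.1,z,K,T)
a,b=f(91,47,.018),f(224,42,.018);print("orange",a.round(4),b.round(4),np.linalg.norm(a-b))
c=[f(*q,.042) for q in [(55,250),(290,243),(288,545),(72,550)]]
for q in c: print(q.round(4))
print("w",np.linalg.norm(c[0]-c[1]),np.linalg.norm(c[3]-c[2]),"L",np.linalg.norm(c[1]-c[2]),np.linalg.norm(c[0]-c[3]))
print("ang",np.arctan2(*((c[3]+c[2]-c[0]-c[1])[[1,0]])), "mouth",((c[0]+c[1])/2), "depth z",pd2w(295,270,D,K,T),"tray",pd2w(291,163,D,K,T),"bench",pd2w(230,250,D,K,T))
e=f(98,240,.018),f(232,240,.018);print("tray sides at mouth",e)
p,D,K,T=load("w2")
g=lambda u,v:pd2w(200+u/2.4,30+v/2.4,D,K,T)
for n,u,v in [("blue mid",187,105),("blueL",145,105),("blueR",232,110),("greyL",103,462),("greyR",196,475),("greyM",150,470),("stopL",100,36),("stopR",290,50),("stopM",190,42),("deckL",85,300),("deckR",250,320),("cheekLend",91,215),("cheekRend",251,240),("cheekL",100,100),("cheekR",265,120),("mid",168,300),("hous",145,505)]:
    print(n,g(u,v).round(4))
p,D,K,T=load("w3")
g=lambda u,v:pd2w(200+u/4,105+v/4,D,K,T)
for n,u,v in [("tabtop",217,260),("cover1",150,200),("cover2",320,200),("cover3",150,490),("cover4",335,490),("box1",80,115),("box2",375,100),("boxfar",395,492)]:
    print(n,g(u,v).round(4))
h=lambda u,v,z:px2w(200+u/4,105+v/4,z,K,T)
for q in [(52,85),(400,60)]: print("boxnear@.06",h(*q,.06).round(4))
for q in [(98,525),(418,515)]: print("boxfar@.06",h(*q,.06).round(4))
for q in [(100,170),(338,148),(132,530),(357,520)]: print("cover@.102",h(*q,.102).round(4))
for q in [(187,195),(243,190),(190,318),(243,315)]: print("tabtop@.135",h(*q,.135).round(4))
```

```text
orange [0.544  0.1747 0.018 ] [0.5381 0.2172 0.018 ] 0.042896247028088565
[0.6058 0.1697 0.042 ]
[0.596  0.2437 0.042 ]
[0.7041 0.2581 0.042 ]
[0.7135 0.1844 0.042 ]
w 0.07458130167738326 0.07428017033854865 L 0.10904453929733697 0.10869496571398769
ang 0.13394161393106518 mouth [0.6009196  0.20670816 0.042     ] depth z [0.65497805 0.21205604 0.04213579] tray [0.54952709 0.19708903 0.01889159] bench [0.65727127 0.13990846 0.00128736]
tray sides at mouth (array([0.60885096, 0.18299621, 0.018     ]), array([0.6042741 , 0.22812581, 0.018     ]))
blue mid [ 0.4062 -0.0651  0.0549]
blueL [ 0.4047 -0.0816  0.0562]
blueR [ 0.4098 -0.0475  0.0544]
greyL [ 0.535  -0.1103  0.1034]
greyR [ 0.5436 -0.0751  0.104 ]
greyM [ 0.5411 -0.0929  0.1003]
stopL [ 0.3804 -0.0944  0.0739]
stopR [ 0.392  -0.0249  0.0723]
stopM [ 0.3857 -0.0616  0.0738]
deckL [ 0.4775 -0.1143  0.0645]
deckR [ 0.4922 -0.0478  0.0654]
cheekLend [ 0.4428 -0.1033  0.0974]
cheekRend [ 0.4574 -0.0463  0.0971]
cheekL [ 0.403  -0.0964  0.0821]
cheekR [ 0.416  -0.0369  0.0829]
mid [ 0.4791 -0.0799  0.0771]
hous [ 0.5572 -0.0971  0.0955]
tabtop [ 0.4167 -0.2942  0.1349]
cover1 [ 0.4113 -0.3119  0.1015]
cover2 [ 0.4075 -0.2746  0.1017]
cover3 [ 0.4786 -0.3074  0.1023]
cover4 [ 0.4744 -0.2645  0.1021]
box1 [ 0.3983 -0.3342  0.0636]
box2 [ 0.3877 -0.2635  0.0631]
boxfar [ 0.4865 -0.2476  0.0643]
boxnear@.06 [ 0.3922 -0.3419  0.06  ]
boxnear@.06 [ 0.3778 -0.2584  0.06  ]
boxfar@.06 [ 0.505  -0.3244  0.06  ]
boxfar@.06 [ 0.4938 -0.2405  0.06  ]
cover@.102 [ 0.4057 -0.3232  0.102 ]
cover@.102 [ 0.3958 -0.2718  0.102 ]
cover@.102 [ 0.4891 -0.311   0.102 ]
cover@.102 [ 0.4813 -0.2586  0.102 ]
tabtop@.135 [ 0.4043 -0.3011  0.135 ]
tabtop@.135 [ 0.4022 -0.2901  0.135 ]
tabtop@.135 [ 0.4291 -0.2987  0.135 ]
tabtop@.135 [ 0.4274 -0.288   0.135 ]
```

Measured so far:
- Slot mouth at (0.602, 0.207), axis 0.135 rad.
- Tray end at (0.541, 0.196), yaw about 0.138 rad, sticking out about 60 mm.
- The sizes check out.

Next I'll pull the tray out.

Run:
```python
from cell import r
from h import *
psi=0.138;h=np.array([np.cos(psi),np.sin(psi),0]);q=quat(psi)
g=np.array([0.541,0.196,0])+0.022*h
r.command_gripper(0.065,40)
r.reach(g+[0,0,0.13],q)
r.move_straight(g+[0,0,0.0135],0.12)
s=r.get_state();print(s["time_s"],s["eef_pos"],s["wrist_force"])
w=r.command_gripper(0.03,30);s=r.get_state();print(w,s["grip_width"],s["wrist_force"])
r.move_straight(g-0.145*h+[0,0,0.0135],0.10)
s=r.get_state();print(s["time_s"],s["grip_width"],s["wrist_force"])
r.command_gripper(0.07);r.wait(0.15)
r.move_straight(g-0.145*h+[0,0,0.10],0.2)
r.reach(g-0.09*h+[0,0,0.22],q)
snap(r,"wrist","w4");print(r.get_state()["time_s"])
```

```text
7.5667 [0.56366687 0.19924915 0.01455893] [ 0.20077745  0.20425574 -0.25767644]
False 0.043394296266503665 [-0.04576323 -0.60534736  5.80472399]
9.4833 0.04354402160635604 [ 2.53794901 -0.06215652 10.84029133]
11.2333
```

View pics/w4.png

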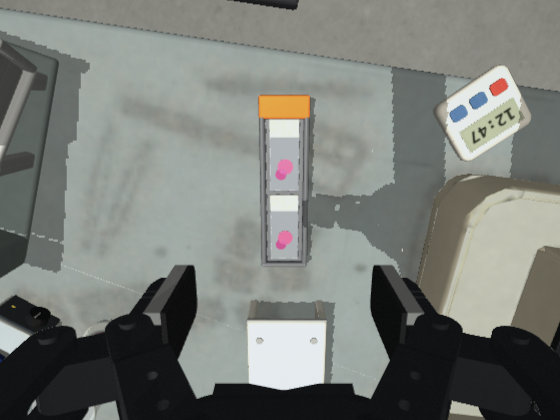

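The tray is out and flat: orange edge at about (259–311, 96), grey end at about (262–306, 265), slot mouth at row 305. The closed fingers pushed on the bench with 6–11 N, so I'll grip about 3 mm higher next time. Now I'll measure the tray pose and refine the rack fit.

Run:
```python
from h import *
crop("w4",230,80,340,280,3,"d4")
p,D,K,T=load("w4")
# orange mask
P=[px2w(*q,.018,K,T) for q in [(259,96.5),(311,95.5),(306,265),(262.5,265)]]
for a in P:print(a.round(4))
P=np.array(P);o=(P[0]+P[1])/2;g=(P[2]+P[3])/2;print("len",np.linalg.norm(g-o),"ang",np.arctan2(*(g-o)[[1,0]]),"ctr",(o+g)/2)
# rack fit from w2: residual of frame params (x0,y0,psi,z=34mm) against deck-plane points
p,D,K,T=load("w2")
v,u=np.mgrid[60:228,215:325];z=D[60:228,215:325]
X=(T[:3,:3]@np.stack([(u-K[0,2])/K[0,0]*z,(v-K[1,2])/K[1,1]*z,z]).reshape(3,-1)).T+T[:3,3]
X=X[(X[:,2]>.025)]
# plane normal of tray top from slide points
def g(u,v):return pd2w(200+u/2.4,30+v/2.4,D,K,T)
# image of model corners for a frame guess -> overlay
cols=p[:,:,::-1].copy()
import sys
def frame(x0,y0,psi,z0=.034):
    c,s=np.cos(psi),np.sin(psi);a=np.radians(20)
    hx=np.array([c*np.cos(a),s*np.cos(a),np.sin(a)]);y=np.array([-s,c,0]);return np.column_stack([hx,y,np.cross(hx,y)]),np.array([x0,y0,z0])
# stop top inner edge etc: measure with known planes
R,o=frame(.4,-.06,-.17)
# plane heights check
for n,q in {"deckL":(85,300),"deckR":(250,320),"greyM":(150,440),"blue":(187,105),"stopM":(190,42),"cheekL":(100,100),"cheekR":(265,120)}.items():
    print(n,((g(*q)-o)@R).round(4))
```

```text
[0.4033 0.1553 0.018 ]
[0.3964 0.199  0.018 ]
[0.5522 0.219  0.018 ]
[0.558  0.1773 0.018 ]
len 0.15672304946669305 ang 0.1344714017213041 ctr [0.47746521 0.18762242 0.018     ]
deckL [ 0.0908 -0.0404 -0.0006]
deckR [ 0.0942  0.0276 -0.0008]
greyM [ 0.1469 -0.0094  0.0141]
blue [ 0.0137 -0.004   0.0172]
stopM [ 0.0007 -0.004   0.0421]
cheekL [ 0.0251 -0.0354  0.0421]
cheekR [0.0278 0.0255 0.0419]
```

View pics/d4.png

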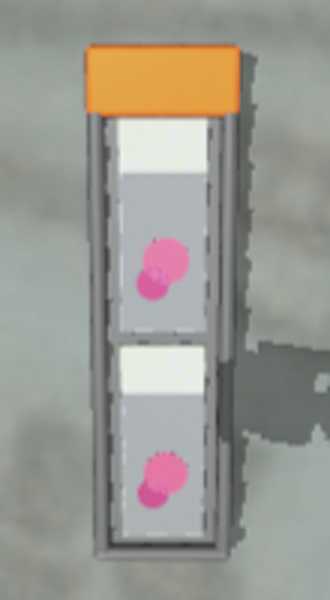

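Run:
```python
from h import *
from scipy.optimize import minimize
p,D,K,T=load("w2")
v,u=np.mgrid[40:300,205:345];z=D[40:300,205:345]
X=(T[:3,:3]@np.stack([(u-K[0,2])/K[0,0]*z,(v-K[1,2])/K[1,1]*z,z]).reshape(3,-1)).T+T[:3,3]
X=X[(z.ravel()>.1)&(X[:,2]>.02)]
a=np.radians(20)
def loc(t,X):
    c,s=np.cos(t[2]),np.sin(t[2]);hx=np.array([c*np.cos(a),s*np.cos(a),np.sin(a)]);y=np.array([-s,c,0])
    return (X-[t[0],t[1],.034])@np.column_stack([hx,y,np.cross(hx,y)])
L0=loc([.4,-.06,-.17],X)
sel=(L0[:,2]>.037)&(L0[:,2]<.047)&(L0[:,0]<.085)
ch=X[sel];print(len(ch))
def cost(t):
    L=loc(t,ch);i=L[:,0]>.006   # cheeks
    e=np.abs(np.abs(L[:,1])-.030)-.004
    c1=np.where(i,np.clip(e,0,None),np.clip(np.abs(L[:,1])-.042,0,None)+np.clip(L[:,0],0,None)*(e>0))
    return (np.minimum(c1,.006)**2).sum()*1e6
best=min((minimize(cost,[.4+dx,-.064+dy,-.17+dp],method="Nelder-Mead",options=dict(xatol=1e-5,fatol=1e-4,maxiter=2000)) for dx in (-.006,0,.004) for dy in (-.004,.003) for dp in (-.04,.04)),key=lambda m:m.fun)
print(best.x,best.fun)
L=loc(best.x,ch)
for sgn in (-1,1):
    m=(L[:,1]*sgn>.015)&(L[:,0]>.01)&(L[:,0]<.08);q=np.polyfit(L[m,0],L[m,1],1);print(sgn,"mean y",np.polyval(q,.035),"slope",q[0],"xmax",L[m,0].max(),"y range",np.percentile(L[m,1],[2,98]))
m=L[:,0]<.004;print("stop x",np.percentile(L[m,0],[1,99]),"y",np.percentile(L[m,1],[1,99]))
M=loc(best.x,X);m=(np.abs(M[:,2]-.0165)<.004)&(np.abs(M[:,1])<.03)
print("tray x",np.percentile(M[m,0],[.5,99.5]))
for lo,hi in [(.02,.05),(.07,.1),(.1,.13),(.13,.155)]:
    k=m&(M[:,0]>lo)&(M[:,0]<hi);print(lo,np.percentile(M[k,1],[1,99]),M[k,2].mean())
```

```text
2239
[ 0.43082225 -0.07085857 -0.20132805] 0.045887262164673794
-1 mean y -0.029570292586012882 slope 0.0030321355423438014 xmax 0.04233540611325527 y range [-0.03370838 -0.02600493]
1 mean y 0.029786370430240593 slope 0.00035229826124067007 xmax 0.042006919131777634 y range [0.02605285 0.03376192]
stop x [-0.03333193  0.00314946] y [-0.04029583  0.03995366]
tray x [-0.0272212  0.1588259]
0.02 [-0.02929326  0.02929683] 0.01623531198746861
0.07 [-0.0277684 -0.0277684] 0.012622616545962086
0.1 [0.02328619 0.02328619] 0.012892951126065205
0.13 [-0.02937101  0.02923342] 0.014549884562234263
```

Run:
```python
from h import *
p,D,K,T=load("w2")
v,u=np.mgrid[40:300,205:345];z=D[40:300,205:345]
X=(T[:3,:3]@np.stack([(u-K[0,2])/K[0,0]*z,(v-K[1,2])/K[1,1]*z,z]).reshape(3,-1)).T+T[:3,3]
X=X[(z.ravel()>.1)&(X[:,2]>.02)]
psi=-.2013;a=np.radians(20);c,s=np.cos(psi),np.sin(psi)
hd=np.array([c,s,0]);o=np.array([.4308,-.0709,.034])-hd*.033
hx=hd*np.cos(a)+[0,0,np.sin(a)];y=np.array([-s,c,0]);R=np.column_stack([hx,y,np.cross(hx,y)])
print("o",o)
M=(X-o)@R
hi=(M[:,2]>.037)&(M[:,2]<.05)
for sgn in (-1,1):
    m=hi&(np.abs(sgn*M[:,1]-.030)<.006)&(M[:,0]<.1);print("cheek end x",np.percentile(M[m,0],[.5,99.5]),"z",np.median(M[m,2]))
m=hi&(np.abs(M[:,1])<.023)&(M[:,0]<.03);print("stop x",np.percentile(M[m,0],[2,98]),"z",np.median(M[m,2]),len(X[m]))
m=(np.abs(M[:,2])<.006)&(np.abs(M[:,1])>.024)&(np.abs(M[:,1])<.045)&(M[:,0]>.075);print("deck z",np.median(M[m,2]),"x",np.percentile(M[m,0],[1,99]),"y",np.percentile(M[m,1],[1,99]))
q=np.polyfit(M[m,0],M[m,2],1);print("deck slope",q)
m=(np.abs(M[:,2]-.016)<.005)&(np.abs(M[:,1])<.03)&(M[:,0]>.075)
print("tray x",np.percentile(M[m,0],[.5,99.5]))
m=(np.abs(M[:,2]-.016)<.005)&(np.abs(M[:,1])<.021);print("x min",np.percentile(M[m,0],[.2,99.8]))
for lo,h2 in [(.02,.05),(.07,.1),(.1,.13),(.13,.155)]:
    k=(np.abs(M[:,2]-.0165)<.004)&(np.abs(M[:,1])<.025)&(M[:,0]>lo)&(M[:,0]<h2);print(lo,np.percentile(M[k,1],[1,99]),M[k,2].mean())
```

```text
o [ 0.39846635 -0.06430187  0.034     ]
cheek end x [-0.00195477  0.07282403] z 0.04121198064596988
cheek end x [-0.00188129  0.07277945] z 0.04122702201303197
stop x [-0.00225037  0.00453349] z 0.04116166906986532 469
deck z -0.000992817343539188 x [0.0762804 0.2016533] y [-0.04109544  0.041742  ]
deck slope [ 0.0075258  -0.00182608]
tray x [0.07544863 0.16440747]
x min [0.00359934 0.16454597]
0.02 [-0.02144852  0.02154514] 0.015026138361266182
0.07 [-0.02136232  0.02173998] 0.014718546290429759
0.1 [-0.02130766  0.02176731] 0.01472342523002747
0.13 [-0.02121389  0.02186377] 0.014820038328657857
```

The rack frame is consistent with the stop, cheek ends, deck and lower tray: origin (0.402, -0.065, 0.034), yaw -0.201. Now I'll grasp the grey half.

```bash
cat >> h.py <<'E'
RO=np.array([.4022,-.0651,.034]);RPSI=-.2013;A20=np.radians(20)
def rackR():
    c,s=np.cos(RPSI),np.sin(RPSI);hx=np.array([c*np.cos(A20),s*np.cos(A20),np.sin(A20)]);y=np.array([-s,c,0]);return np.column_stack([hx,y,np.cross(hx,y)])
def rk(x,y,z): return RO+rackR()@np.array([x,y,z])
E
python3 - <<'E'
from cell import r
from h import *
psi=0.136;h=np.array([np.cos(psi),np.sin(psi),0]);q=quat(psi)
g=np.array([0.4775,0.1875,0])+0.045*h
r.reach(g+[0,0,0.10],q)
r.move_straight(g+[0,0,0.017],0.12)
s=r.get_state();print(s["time_s"],s["eef_pos"],s["wrist_force"])
r.command_gripper(0.03,50);s=r.get_state();print(s["grip_width"],s["wrist_force"],s["eef_pos"])
r.move_straight(g+[0,0,0.16],0.15)
s=r.get_state();print(s["grip_width"],s["wrist_force"])
qr=quat(RPSI,A20)
P=rk(.127+.012,0,.036+.09);print(P)
r.reach(P,qr)
s=r.get_state();print(s["time_s"],s["eef_pos"],s["grip_width"],s["wrist_force"])
snap(r,"wrist","w5");snap(r,"top","t5");snap(r,"side","s5")
E
```

```text
12.6583 [0.52296034 0.1938657  0.01815559] [-0.57101277 -0.11454179  0.91017314]
0.04262805177431369 [-0.83716592 -0.06477794  6.61227793] [0.52324248 0.19393928 0.01849546]
0.04242024994147045 [ 0.99201556 -0.06943399 -0.87385289]
[ 0.48795543 -0.08259958  0.19994207]
15.2 [ 0.48814854 -0.08198122  0.19980264] 0.04236734369979392 [-0.7040249  -0.27920399 -0.7158063 ]
```

View pics/w5.png

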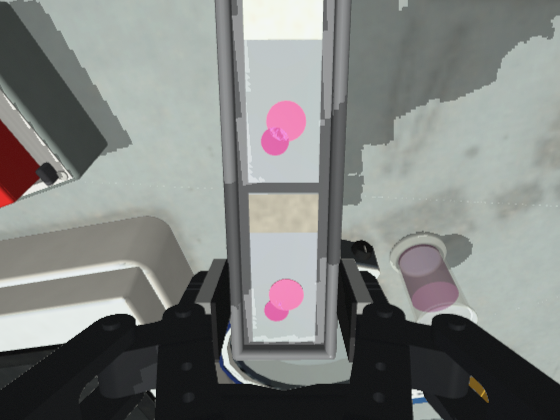

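```bash
python3 -c "
from h import *
crop('s5',200,150,360,280,5,'e5')"
```

```text
(no output)
```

View pics/e5.png

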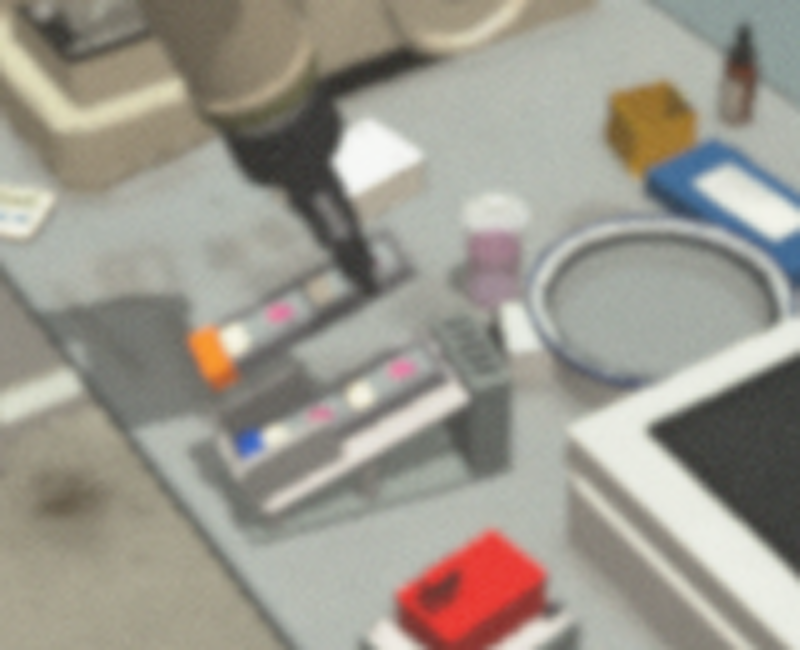

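The tray is held in the jaws and parallel to the deck. In w5 its grey end is at row ~350 and its sides are at columns 235–335. I'll check its pose in the rack frame from the depth image.

Run:
```python
from h import *
p,D,K,T=load("w5");R=rackR()
L=lambda u,v:((pd2w(u,v,D,K,T)-RO)@R).round(4)
for q in [(282,20),(282,100),(282,165),(290,210),(282,260),(284,330),(284,186),(225,30),(340,30),(233,180),(337,180),(236,250),(335,250),(284,354),(260,353),(310,353)]: print(q,L(*q))
p,D,K,T=load("t5");crop("t5",260,190,340,290,6,"f5")
```

```text
(282, 20) [0.0431 0.     0.1224]
(282, 100) [ 0.0683 -0.      0.1225]
(282, 165) [ 0.091  -0.      0.1225]
(290, 210) [0.1079 0.003  0.1231]
(282, 260) [ 0.1284 -0.      0.1229]
(284, 330) [0.16   0.0008 0.1228]
(284, 186) [0.0993 0.0007 0.1207]
(225, 30) [ 0.0466 -0.0184  0.1253]
(340, 30) [0.0466 0.0187 0.1259]
(233, 180) [ 0.096  -0.0177  0.1253]
(337, 180) [0.0959 0.0198 0.1255]
(236, 250) [ 0.1232 -0.0176  0.1253]
(335, 250) [0.1229 0.0201 0.1259]
(284, 354) [0.1696 0.0008 0.1256]
(260, 353) [ 0.1693 -0.0092  0.1254]
(310, 353) [0.1692 0.0116 0.1254]
```

View pics/f5.png

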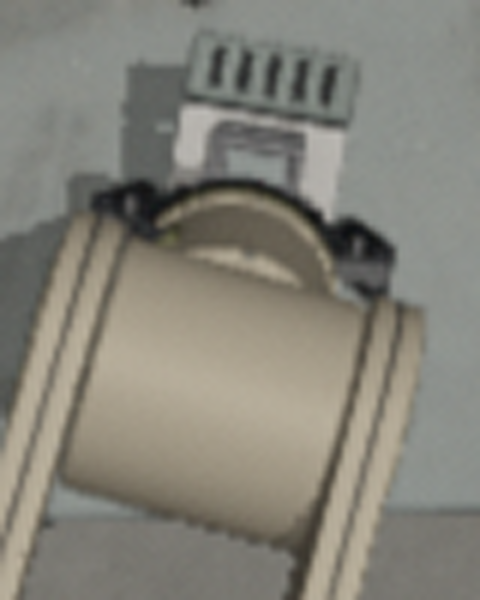

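Run:
```python
from cell import r
from h import *
R=rackR();qr=quat(RPSI,A20)
def st(n):
    s=r.get_state();print(n,s["time_s"],((s["eef_pos"]-RO)@R).round(4),(s["wrist_force"]@R).round(2),round(s["grip_width"],4));return s["wrist_force"]@R
r.move_straight(rk(.139,-.0007,.036+.03),.1);st("a")
r.move_straight(rk(.139,-.0007,.036+.004),.05);st("b")
for x in (.135,.132,.130,.129,.128):
    r.move_straight(rk(x,-.0007,.036+.003),.04);f=st(x)
    if f[0]>4: break
for z in (.0375,.0365,.036,.0355,.035,.0345):
    r.move_straight(rk(x,-.0007,z),.02);f=st(z)
    if f[2]>3.5: break
snap(r,"wrist","w6")
```

```text
a 16.1 [ 0.1393 -0.0006  0.0663] [ 0.42  0.86 -0.81] 0.0423
b 16.7667 [ 0.1388 -0.0007  0.0398] [-0.74 -0.   -0.76] 0.0423
0.135 17.0167 [ 0.1348 -0.0007  0.0391] [-0.18  0.18 -1.34] 0.0425
0.132 17.2667 [ 0.1318 -0.0007  0.039 ] [-0.47 -0.92 -1.18] 0.0428
0.13 17.5167 [ 0.1299 -0.0007  0.039 ] [ 0.35 -1.09 -0.88] 0.0428
0.129 17.7667 [ 0.1289 -0.0007  0.039 ] [ 0.24 -0.25 -0.42] 0.0425
0.128 18.0167 [ 0.1279 -0.0007  0.039 ] [-0.64  0.18 -0.49] 0.0425
0.0375 18.2667 [ 0.1279 -0.0007  0.0374] [ 0.08 -0.86 -0.81] 0.0426
0.0365 18.5167 [ 0.1281 -0.0007  0.0368] [-3.43 -0.11  6.73] 0.0425
```

View pics/w6.png

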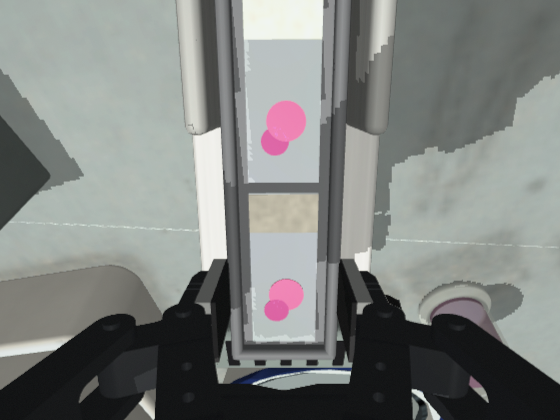

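Contact was felt at the expected height (6.7 N), and the tray sits between the cheeks. I'll release it and check.

Run:
```python
from cell import r
from h import *
r.command_gripper(0.062);r.wait(0.2)
r.move_straight(rk(.128,-.0007,.15),.12)
r.reach(rk(.08,0,.25)+[0,0,0.0],quat(RPSI,0.1))
snap(r,"wrist","w7");print(r.get_state()["time_s"],r.get_state()["grip_width"])
p,D,K,T=load("w7");R=rackR()
v,u=np.mgrid[0:300,150:420];z=D[0:300,150:420]
X=(T[:3,:3]@np.stack([(u-K[0,2])/K[0,0]*z,(v-K[1,2])/K[1,1]*z,z]).reshape(3,-1)).T+T[:3,3]
M=(X-RO)@R
m=(np.abs(M[:,2]-.0345)<.004)&(np.abs(M[:,1])<.025)&(M[:,0]<.18);print("tray x",np.percentile(M[m,0],[.3,99.7]))
for lo,h2 in [(.02,.05),(.07,.1),(.1,.13),(.13,.155)]:
    k=m&(M[:,0]>lo)&(M[:,0]<h2);print(lo,np.percentile(M[k,1],[1,99]),M[k,2].mean(),M[k,2].max())
h=(np.abs(M[:,2]-.043)<.004)&(np.abs(M[:,1])<.02)&(M[:,0]<.02);print("stop",np.percentile(M[h,0],[1,99]))
for s in (-1,1):
    h=(np.abs(M[:,2]-.043)<.003)&(np.abs(s*M[:,1]-.03)<.006);print("cheek",np.percentile(M[h,0],[1,99]),np.percentile(M[h,1],[1,99]))
```

```text
20.7583 0.06196947580963962
tray x [0.00051926 0.14551697]
0.02 [-0.02259991  0.02061726] 0.034210863627136365 0.03847226925780894
0.07 [-0.02279099  0.02071834] 0.03386599641261828 0.03813754995376692
0.1 [-0.02181023  0.02076725] 0.034031886230139266 0.038225034875080006
0.13 [-0.02183931  0.02083105] 0.03407150848791707 0.03847365027205667
stop [-0.0055737  0.0006623]
cheek [-0.00545068  0.06775663] [-0.03505424 -0.02490131]
cheek [-0.0055279   0.06766242] [0.02563135 0.03493673]
```

View pics/w7.png

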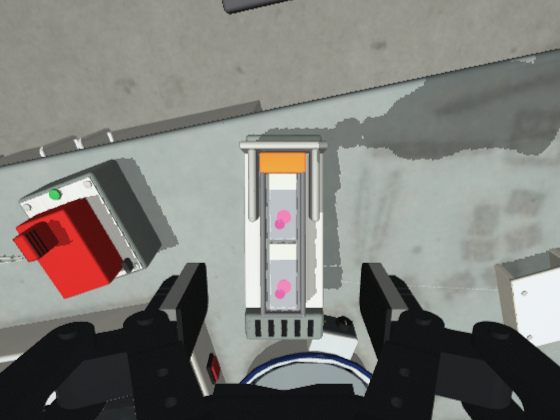

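The tray lies on the blue one with its orange end at the stop (end x ≈ 0.001, top ≈ 36 mm, y offset ≈ -1 mm). Next is the cover. First I'll check the height of the white instrument behind the box.

Run:
```python
from h import *
p,D,K,T=load("w3")
for q in [(230,245),(230,258),(230,270),(230,285),(230,300),(230,330),(230,350)]: print(q,pd2w(*q,D,K,T).round(3))
p,D,K,T=load("top0")
for q in [(360,205),(360,200),(360,196),(360,190),(360,170)]: print(q,pd2w(*q,D,K,T).round(3))
```

```text
(230, 245) [ 0.539 -0.325  0.001]
(230, 258) [ 0.557 -0.324  0.001]
(230, 270) [ 0.568 -0.322  0.012]
(230, 285) [ 0.566 -0.316  0.051]
(230, 300) [ 0.57  -0.312  0.078]
(230, 330) [ 0.58  -0.307  0.115]
(230, 350) [ 0.603 -0.305  0.116]
(360, 205) [ 0.565 -0.269  0.074]
(360, 200) [ 0.572 -0.264  0.116]
(360, 196) [ 0.584 -0.265  0.114]
(360, 190) [ 0.602 -0.265  0.115]
(360, 170) [ 0.661 -0.267  0.124]
```

```bash
cat >> h.py <<'E'
BPSI=.153;BH=np.array([np.cos(BPSI),np.sin(BPSI),0]);BC=np.array([.4415,-.2915,0]);UP=np.array([0,0,1.])
HG=BC+.045*BH+.066*UP
E
python3 - <<'E'
from cell import r
from h import *
q=quat(BPSI)
tab=np.array([.4162,-.2947,.120])
print("tab rel hinge",(tab+.008*UP-HG)@BH)
r.command_gripper(.045,20)
r.reach(tab+[0,0,.08],q)
r.move_straight(tab,.12)
s=r.get_state();print(s["time_s"],s["eef_pos"],s["wrist_force"])
r.command_gripper(.0,20);s=r.get_state();print(s["grip_width"],s["wrist_force"])
G=tab+.008*UP-HG;lat=G-(G@BH)*BH-G[2]*UP;a,b=G@BH,G[2]
def at(t): # rotate up and over
    return HG+lat+(a*np.cos(t)+b*np.sin(t))*BH+(-a*np.sin(t)+b*np.cos(t))*UP-.008*UP
for t in np.arange(.2,1.61,.2):
    r.move_straight(at(t),.1);s=r.get_state();print(round(t,2),s["time_s"],s["eef_pos"].round(4),s["wrist_force"].round(1),round(s["grip_width"],4))
    if np.linalg.norm(s["wrist_force"])>15: break
snap(r,"side","s8");snap(r,"wrist","w8")
crop("s8",220,180,380,310,5,"e8")
E
```

```text
tab rel hinge -0.07049214542315575
22.875 [ 0.41676105 -0.29487152  0.1209419 ] [-0.50152948 -0.16562738  0.1174125 ]
0.011599863548295905 [-0.53426822  0.88974473  4.90020318]
0.2 23.6 [ 0.4302 -0.293   0.1334] [-2.8  0.6  6.5] 0.0117
0.4 23.9333 [ 0.4459 -0.2906  0.1429] [ 0.5 -2.5  3.6] 0.0115
0.6 24.2667 [ 0.463  -0.2879  0.149 ] [ 1.6 -4.   1.5] 0.0114
0.8 24.6 [ 0.4813 -0.2851  0.1517] [ 1.3 -4.4  0.6] 0.0116
1.0 24.9333 [ 0.4998 -0.2823  0.1507] [ 1.  -5.6  0.6] 0.0117
1.2 25.2667 [ 0.5179 -0.2796  0.1461] [ 1.2 -6.9  2.6] 0.0117
1.4 25.6 [ 0.5349 -0.277   0.138 ] [ 2.2 -5.5  1.5] 0.0115
1.6 25.9333 [ 0.5501 -0.2747  0.1266] [ 3.3 -5.4  1.7] 0.0117
```

View pics/e8.png

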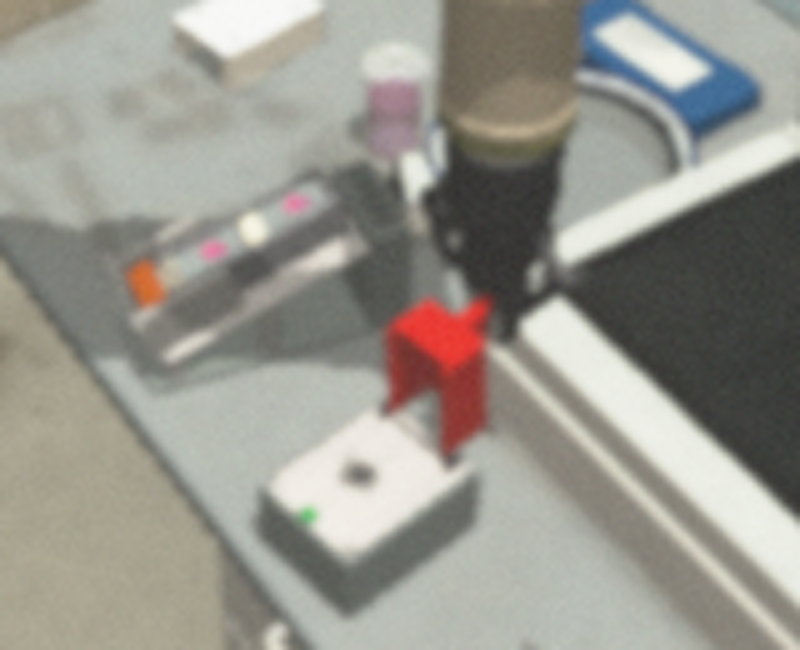

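View pics/w8.png

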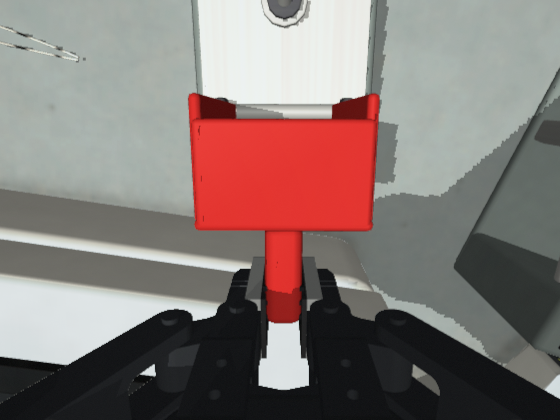

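The cover is at about 1.6 rad and the toggle is visible on the box. I'll let go, shut the fingers and push the toggle over towards the hinge.

Run:
```python
from cell import r
from h import *
q=quat(BPSI)
s=r.get_state();p=s["eef_pos"]
r.command_gripper(.04)
r.move_straight(p+[0,0,.10],.2)
r.command_gripper(0)
B=lambda x,z:BC+x*BH+z*UP
r.reach(B(-.046,.20),q)
snap(r,"wrist","w9");snap(r,"side","s9");print(r.get_state()["time_s"])
crop("s9",220,180,380,310,5,"e9")
```

```text
28.3083
```

View pics/w9.png

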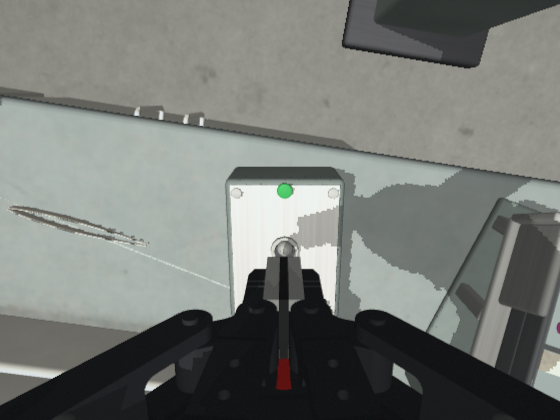

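View pics/e9.png

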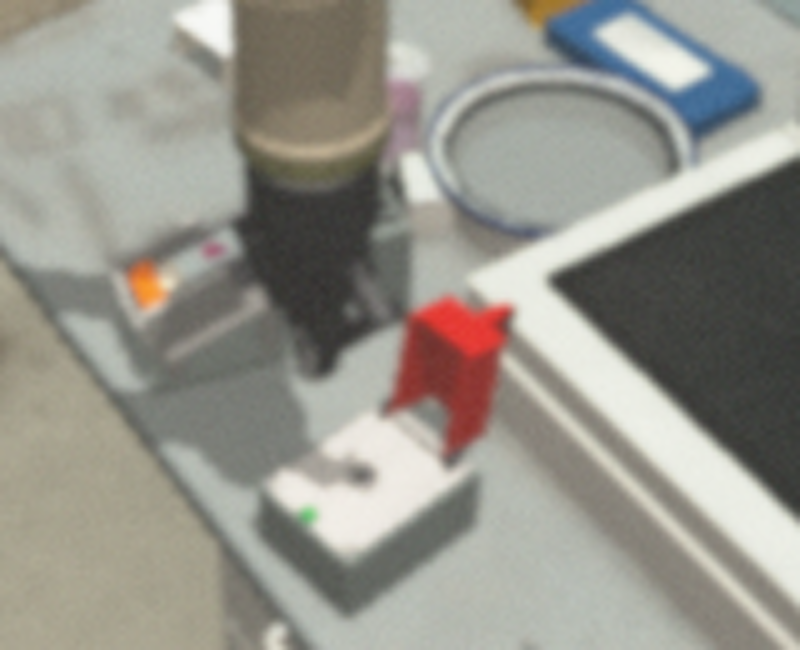

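The cover rests open on its stop. The toggle at (285,248) is lined up with the shut fingers. Now I'll push it.

Run:
```python
from cell import r
from h import *
p,D,K,T=load("w9")
w=px2w(285,250,.088,K,T)-BC;print("tip box x,y",w@BH,w@np.array([-BH[1],BH[0],0]),pd2w(285,248,D,K,T))
B=lambda x,z:BC+x*BH+z*UP
r.move_straight(B(-.048,.13),.2)
r.move_straight(B(-.048,.093),.1)
for x in np.r_[np.arange(-.036,-.0135,.004),np.arange(-.012,-.004,.001)]:
    r.move_straight(B(x,.093),.05);s=r.get_state();f=s["wrist_force"]
    print(round(x,4),s["time_s"],((s["eef_pos"]-BC)@BH).round(4),f.round(1))
    if f@BH<-6: break
r.wait(.15)
r.move_straight(B(-.046,.093),.1)
r.move_straight(B(-.046,.20),.2)
snap(r,"wrist","w10");print(r.get_state()["time_s"])
crop("w10",210,150,370,270,5,"e10")
```

```text
tip box x,y -0.014873637858496904 0.0002650152111091482 [ 0.4229907  -0.29410045  0.09356788]
-0.036 29.7167 -0.0355 [ 0.3 -0.8  0. ]
-0.032 29.9667 -0.0319 [ 0.1 -0.2  0.1]
-0.028 30.2167 -0.0278 [-0.6 -0.1  0.7]
-0.024 30.4667 -0.0237 [ 0.4 -0.  -0.4]
-0.02 30.7167 -0.0197 [-0.5  0.5 -0. ]
-0.016 30.9667 -0.0158 [ 0.4  0.3 -0.1]
-0.012 31.2167 -0.0118 [ 0.2 -0.1  0.3]
-0.011 31.4667 -0.011 [-0.1  0.  -0.5]
-0.01 31.7167 -0.0102 [-2.3  0.1 -1. ]
-0.009 31.9667 -0.0098 [-5.2 -0.5  0.1]
-0.008 32.2167 -0.0096 [-9.6 -2.3  2.5]
33.6333
```

View pics/e10.png

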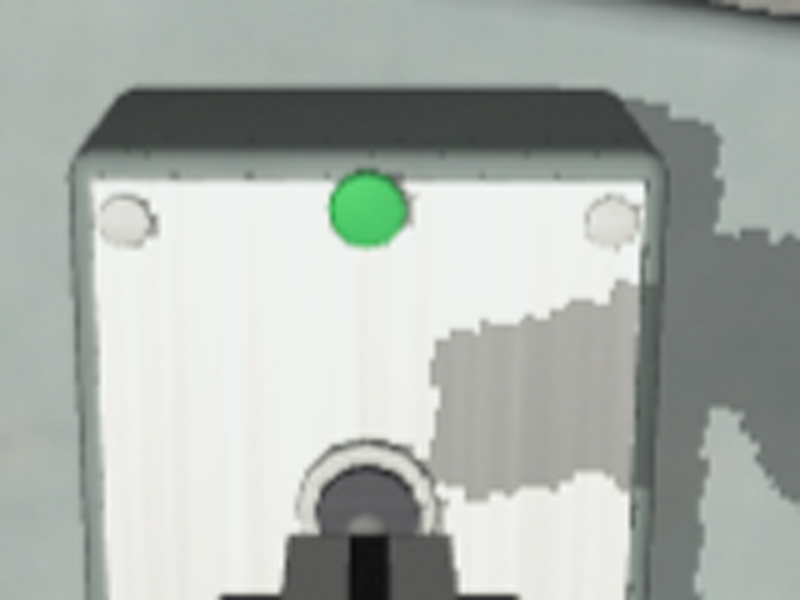

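The toggle hit its end stop at exactly the predicted place. Next I'll nudge the cover back from behind, pressing the tab end with shut fingers, until it falls shut.

Run:
```python
from cell import r
from h import *
q=quat(BPSI);B=lambda x,z:BC+x*BH+z*UP
r.move_straight(B(-.046,.24),.3)
r.reach(B(.146,.24),q)
r.move_straight(B(.146,.137),.12)
s=r.get_state();print(s["time_s"],s["eef_pos"],s["wrist_force"].round(1))
for x in (.13,.12,.11,.10,.09,.082,.075):
    r.move_straight(B(x,.137),.08);s=r.get_state();print(x,s["time_s"],s["wrist_force"].round(1))
r.wait(.5)
r.move_straight(B(.075,.22),.2)
r.reach(B(-.05,.28),q);r.wait(.2)
snap(r,"wrist","w11");snap(r,"side","s11");print(r.get_state()["time_s"])
crop("s11",220,150,380,280,5,"e11")
```

```text
35.7167 [ 0.5864015  -0.26967536  0.13827045] [-0.1  0.1  0.1]
0.13 36.0667 [0.3 0.  1.3]
0.12 36.3417 [ 0.2 -0.5  0.1]
0.11 36.6167 [ 0.6 -0.7 -0.1]
0.1 36.8917 [-0.5  0.9 -0.3]
0.09 37.1667 [-0.1  0.1 -0.4]
0.082 37.4167 [-0.  -0.   0.7]
0.075 37.6667 [ 0.5 -0.4  0.5]
39.6417
```

View pics/w11.png

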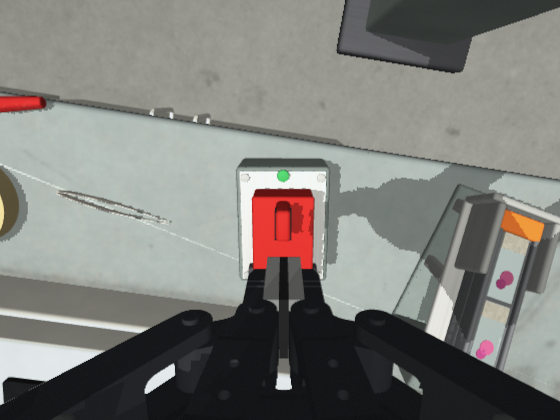

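View pics/e11.png

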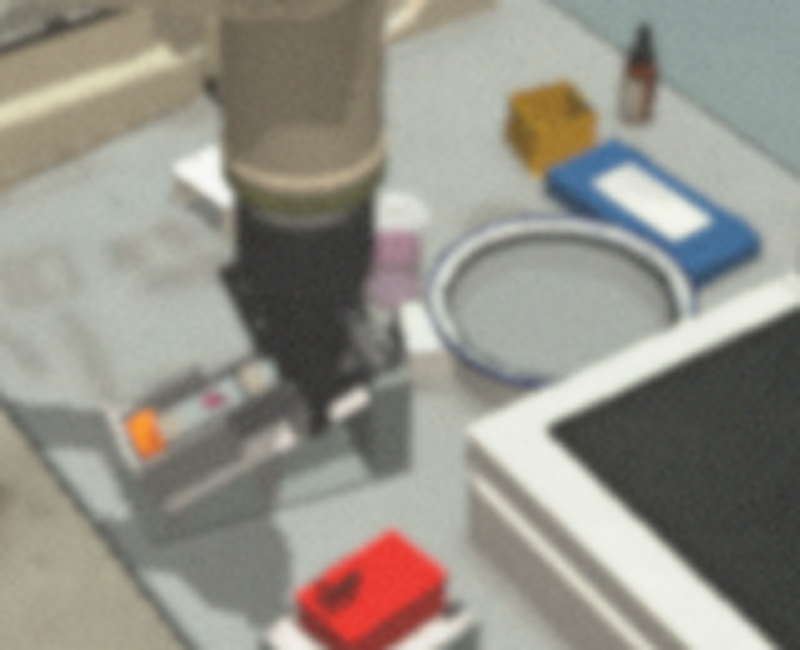

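The cover is shut with its tab at (283,220), and the forceps and jar are undisturbed. I'll do one final numeric check of the cover and tray.

Run:
```python
from cell import r
from h import *
p,D,K,T=load("w11")
for q in [(262,200),(305,240),(262,258),(283,218)]: print(q,pd2w(*q,D,K,T).round(4))
r.reach(rk(.08,0,.25),quat(RPSI,.1));r.wait(.2)
snap(r,"wrist","w12");snap(r,"top","t12")
p,D,K,T=load("w12");R=rackR()
v,u=np.mgrid[0:330,150:420];z=D[0:330,150:420]
X=(T[:3,:3]@np.stack([(u-K[0,2])/K[0,0]*z,(v-K[1,2])/K[1,1]*z,z]).reshape(3,-1)).T+T[:3,3]
M=(X-RO)@R
m=(np.abs(M[:,2]-.0345)<.005)&(np.abs(M[:,1])<.024)&(M[:,0]<.18)
print("tray x",np.percentile(M[m,0],[.2,99.8]),"y",np.percentile(M[m,1],[.5,99.5]),"top",np.percentile(M[m,2],90))
# blue tray visible grey-end? compare before/after
a=load("w7")[0].astype(int);print("diff w7-w12",np.abs(a-p.astype(int)).mean())
crop("w12",230,120,350,350,2.5,"e12")
print(r.get_state()["time_s"],r.get_state()["wrist_force"])
```

```text
(262, 200) [ 0.4065 -0.3149  0.1017]
(305, 240) [ 0.4367 -0.2725  0.1022]
(262, 258) [ 0.4594 -0.3075  0.1026]
(283, 218) [ 0.4093 -0.2963  0.1348]
tray x [0.0004872  0.11331831] y [-0.02276366  0.02068683] top 0.03693902560805556
diff w7-w12 23.552936507936508
40.8833 [-0.09434086 -0.24435325  0.04211534]
```

View pics/e12.png

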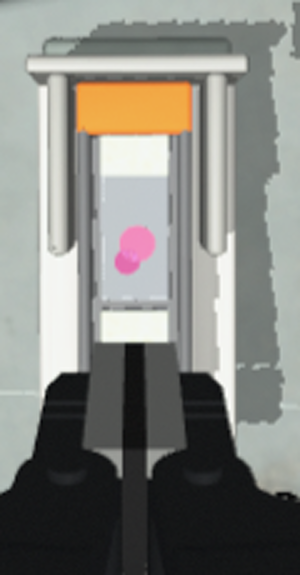

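View pics/t12.png

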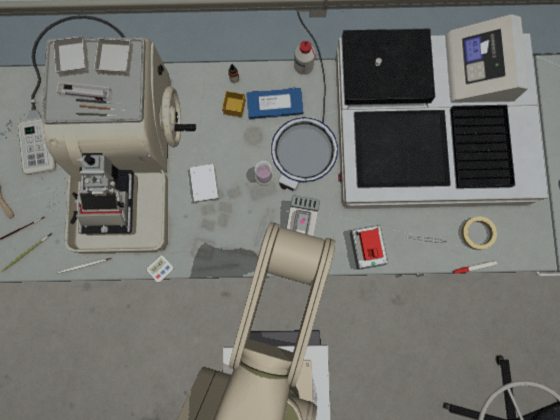

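The cover is level (top 0.102, tab top 0.135). The tray is still at the stop, and the timer, jar and forceps are where they started. I'm handing in.

```bash
python3 -c "
from cell import r
r.close_job();print(r.get_state()['time_s'])"
```

```text
the job is handed in; nothing more can be done
the job is handed in; nothing more can be done
```

The job is done and handed in at about 41 s of the 72 s allowed; no verdict was reported.

**What I did**
- **Tray:** I pulled it out of the slot, let it lie on the bench, then took it again by the grey half. I laid it on the blue-ended tray with light contact (about 7 N) before letting go.
- **Dryer:** I swung the cover open to its end stop and pushed the toggle until it met its stop. Then I nudged the cover back by its tab end until it fell shut.

**What the last checks showed**
- **Tray:** the orange end is about 1 mm from the stop, the tray is about 1 mm off mid-width, and its top is about 37 mm off the deck (36 mm expected).
- **Cover:** it is level at its starting height (top 0.102 m, tab top 0.135 m).
- **Bystanders:** the timer, jar and forceps look unmoved in the top view, and the wrist force is near zero.

**Not confirmed, or off**
- **Toggle:** I could not see it in a clear picture after flipping, because the fingers partly hid it. I judged it on from the hard stop at the predicted position (about 10 N).
- **Blue-ended tray:** I did not measure it again after laying the other tray on top. I only saw no sign that it had shifted.
- **Bench contact:** while gripping on the bench, the fingertips pressed it lightly (up to 11 N).

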